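Unbolt the jar locker over its bent keeper and hold the gate ajar

TASK

First pull the locker's tray all the way out to its stop, ready for the jars. Then free the barrel bolt on top of the barred gate: it sags, so lift its nose over the bent-up lip of the keeper while drawing it right back, and swing the sprung gate ajar by about a hand's width (100 mm at its free edge). Finish while still holding the gate there by its bolt or frame; leave the jars, dish, bucket and spatula where they stand.

Things in the scene. Friction and masses are not known exactly. Their poses are not given: they have to be found in the camera images.
- locker: fixed wooden locker, 420 wide (y) x 245 deep (x). Origin at bench level; its x axis points from its front to its back, y to its left as seen from the front (robot's side), z up. Lower part: plinth 70 high with the tray in it, front at x = -115. Set back 65 behind the plinth's front, leaving an open ledge, stands the gate in the plane x = -50, from z = 70 to 165; roof top at z = 150, behind the gate. The locker stands anywhere within some 5 x 18 cm and turned up to 0.2 rad
- tray (a joint): how far the tray is out, in m: 0 shut, 0.08 at its stop; starts up to 0.02 out. Slides along the locker's -x, friction about 2 N, stays where left
- tray_handle (a point): middle of the bar of the tray's steel bow handle: round bar 10 dia, 110 long along the locker's y, 50 in front of the tray's face, 50 above the bench; 45 clear space between bar and face, open above
- gate (a joint): gate angle in rad: 0 shut, grows as its free (right-hand) edge swings out towards the robot; the free edge is 235 from the hinge axis. A spring always pulls it shut (0.2 N m shut, 1 N m more per rad); 0.43 rad is 100 mm at the free edge
- leaf: the gate: wooden frame 235 wide x 95 high x 18 thick with steel bars, carrying the bolt. Origin on the vertical hinge axis at the gate's left edge, 70 above the bench, at (-50, +155) in the locker's frame; its own -y axis runs along the gate to the free edge, x to the back. It turns about its z, by minus the gate angle
- gate_edge (a point): middle of the gate's top rail's end at the free edge (9 below the rail's top)
- bolt_draw (a joint): how far the bolt is drawn back, in m, along the gate towards the hinge (leaf's +y): 0 fully shot, 0.045 the limit; starts 0.004 to 0.010. Sagging, its nose hits the keeper's lip at about 0.016 and stops; raised, it passes, and is clear of the keeper beyond 0.034. Friction about 1.2 N, stays where left
- bolt_lift (a joint): how far the bolt is raised from its sag, in rad about its tail: 0 sagging (nose 0.14 rad below level), 0.14 level, 0.22 the limit. The nose passes over the lip when it is above about 0.11, and must be kept raised from before 0.015 until beyond 0.034 of draw; the bolt falls back when let go (weight 1.4 N)
- bolt_grip (a point): centre of the bolt's handle: steel barrel 16 dia, 36 long, standing up from the bolt on a thin stem, clear of everything to both sides and above; its middle is 43 above the bolt's rod and 90 from the tail pivot (pivot lies towards the hinge), about 240 above the bench. z axis along the barrel (leans 0.14 rad to the free edge when sagging). Lifting to level raises it 13 and carries it 5 towards the hinge
- bolt_nose (a point): lower end of the bolt's down-turned nose, 12 x 8 wide, 151 from the tail pivot; it hangs behind the lip
- keeper_lip (a point): middle of the top edge of the keeper's bent-up steel lip, fixed on the locker's panel right of the gate, 4 thick; a taller steel cheek on the robot's side of it stops the bolted gate from opening
- jar_ledge: amber glass jar, 46 dia x 58 high, on the locker's front ledge at its right-hand end; origin centre of its underside, z up
- jar_roof: amber glass jar, 60 dia x 70 high, on the locker's roof towards the hinge side; origin centre of its underside
- dish: white ceramic dish, 84 dia x 22 high, on the locker's roof, right-hand half; origin centre of its underside
- jar_tall: amber glass jar, 84 dia x 150 high, on the bench beside the locker; origin centre of its underside
- bucket: white plastic lidded bucket, 140 dia x 126 high, on the bench beside the locker; origin centre of its underside
- vial: green glass jar, 40 dia x 70 high, on the bench; origin centre of its underside
- spatula: spatula 200 long lying on the bench; origin at its middle, x along it
Not all that is in view belongs to the job. What is shaped like the spatula but pink or yellow is not meant.

How it is judged:
By the outcome, as a careful person would: the job done as asked, in the order asked, and still so for the second after the job is handed in, while the arm keeps its last pose, push and grip.
It also fails if it takes over 48 s, if anything falls off the work surface, if the arm or the gripper's body presses on something with over 40 N, if the wrist force passes 120 N, or if a joint passes its speed limit or range.

ROBOT

A 7-joint arm with a two-finger parallel gripper is mounted at the origin on the work surface. World frame = base frame: x ahead of the robot, y to its left, z up, the work surface at z = 0. Lengths are in m, angles in rad, forces in N, time in s.
With the tool pointing down it reaches from about 0.35 to 0.9 m from the base axis. Payload 19.9 kg.
Tool frame: the origin (TCP) lies at the very end of the fingers, on their centre line; the grasp point (between the pads) lies 19 mm behind it; x points along the fingers, y is the direction in which the jaws open and shut, and the axes are right-handed (so a half turn about x gives the same grasp; the last joint's range is limited). The gripper opens to 94 mm and grips with 3 to 60 N. Pads are 16 mm wide; open, the fingers measure 119 mm over their backs; the gripper's body (75 mm by 177 mm) begins 78 mm behind the grasp point.
Start: joints at [-1.157, 0.417, -0.01, 1.614, 0.005, 1.111, -0.053], TCP at [0.275, 0.561, 0.205] pointing down, gripper open.
Joint ranges: [-2.81, 2.81], [-0.39, 2.02], [-1.27, 1.25], [0.06, 2.57], [-1.19, 4.33], [0.19, 2], [-2.82, 2.82]. Speed limits (rad/s): [1.89, 1.89, 2.39, 2.39, 3.01, 3.01, 3.01].

INTERFACE

Orientations are given as a unit quaternion [w, x, y, z].
In Python, from workcell import sensors, grab_frame, job_done, nets gives the robot as it stands.
- The arm moves only by the tool play_rows, never from a script. Its argument "increments" is a list of rows, each a list of 7 numbers: the shift along the tool's x, y, z in mm, then the turn, a rotation vector about the tool's x, y, z in degrees, then the finger opening in mm, from 0 to 94. A call has 1 to 5 rows; each row shifts and turns the commanded pose from where the row before left it, along the tool's axes as they then stand; what a row does not reach is not made up. A row lasts 1/8 s, in which the tool goes at most 62.5 mm and 10.7 degrees, less where a joint would pass 70% of its speed; a pose out of reach is approached as far as the arm can. A call with a gripper value outside its range is refused whole. The fingers move at their own pace and stop on an object; "force" is the grip in N (left out, the last holds). Time passes only in rows, so rows that do not move let the fingers close. It gives the time, the measured TCP pose, the force and the opening at its end, in the units of the state.
- sensors.get_obs(): the state, without advancing time (a new reading comes with each control period).
- grab_frame(name): name is "scene" or "top"; returns a dict with "img" (420x560x3 uint8, red, green, blue), "camera_matrix" (3x3 intrinsics, pixels), "distortion" ([k1, k2, p1, p2, k3] as OpenCV has them; the pictures are not rectified), "extrinsics" (4x4, takes a point from camera to world coordinates). Camera axes: x right, y up, looking along -z (the intrinsics and any distortion apply to the point x, -y, -z); pixel columns grow to the right and rows downward; lengths in m; the calibration is good to about 2 mm. A picture is of the moment at which its call begins. There is no depth.
- job_done(): hands the job in, once; it reports no verdict.
Trained networks look in a picture, given as the dict that the camera call returned (one of the last four; its "shot" number tells which), for a name from the list of things; names that differ only in an ending like _2 or _b are one class to them, and where a whole thing is asked for, a point or a joint stands for the part that bears it (a point fixed in the world has none). Each returns a list of dicts, best first, with "conf" (0 to 1); they miss things now and then, are a little off and sometimes report something else, mostly with a low value. They report only what shows in the picture. A call takes as long as a camera call. They do not tell look-alikes from the thing itself.
- nets.find_in(name, picture): "location" ([column, row] in pixels, amid what is visible of it).
- nets.outline_of(name, picture): "region" (420x560 bool, what is visible of it) and "location" ([column, row] in pixels, amid what is visible of it).
The state is a dict: "time": time; "joints": joint angles; "joint_velocities": joint speeds; "effort": joint torques, N m; "tool_pos": TCP position; "orientation": TCP orientation; "force": force on the tool from outside, world axes, zero at the start; "torque": the same for the moment, N m; "gripper_width": finger opening in m.
Only numpy, scipy, OpenCV 4.12 (cv2) and the standard library are available. Lean on these libraries where they do the work, as an engineer would, in place of code of your own. Each camera call takes 0.05 s, during which the arm holds its last target. There are 200 camera calls.

## Working session

There is one attempt and no reset: what is moved stays moved. The work goes in short steps, Python scripts to look and compute and a tool call to move; the robot and the scene stay as the last step left them, time stands still between calls to the robot, and variables do not carry over. Pictures are saved under pics/ and viewed, about 8 in all and at most 12, crops included, and the job is handed in when it is done.

Besides the shell and the picture viewer there is one more tool, called after "Call:" in YAML: its name, and indented under it one key for each argument. play_rows: Moves the arm, as the interface text tells. Its arguments: {"type":"object","properties":{"increments":{"type":"array"},"force":{"type":"number"}},"required":["increments"]}

```bash
mkdir -p pics; ls; cat > h.py <<'E'
import numpy as np, cv2
from workcell import sensors, grab_frame, job_done, nets
from scipy.spatial.transform import Rotation as R
def ray(f,px):
    p=cv2.undistortPoints(np.array([[px]],float),f["camera_matrix"],np.array(f["distortion"],float))[0,0]
    T=np.array(f["extrinsics"]); d=T[:3,:3]@np.array([p[0],-p[1],-1]); return T[:3,3],d/np.linalg.norm(d)
def tri(rs):
    A=sum(np.eye(3)-np.outer(d,d) for o,d in rs); b=sum((np.eye(3)-np.outer(d,d))@o for o,d in rs); return np.linalg.solve(A,b)
def atz(r,z): o,d=r; return o+d*(z-o[2])/d[2]
def proj(f,P):
    T=np.linalg.inv(np.array(f["extrinsics"])); c=(T[:3,:3]@np.atleast_2d(P).T).T+T[:3,3]; c=c*[1,-1,-1]
    return cv2.projectPoints(c,np.zeros(3),np.zeros(3),f["camera_matrix"],np.array(f["distortion"],float))[0][:,0]
def save(f,n): cv2.imwrite("pics/"+n,f["img"][:,:,::-1])
E
python3 - <<'E'
from h import *
fs={}
for c in("scene","top"):
    f=fs[c]=grab_frame(c); save(f,c+"0.png"); print(c,np.round(np.array(f["extrinsics"]),3).tolist())
for n in["tray_handle","bolt_grip","gate_edge","bolt_nose","keeper_lip","jar_ledge","jar_roof","dish","locker","leaf","jar_tall","bucket","vial","spatula"]:
    r={}
    for c,f in fs.items():
        l=nets.find_in(n,f); r[c]=l; print(n,c,[(np.round(a["location"],1).tolist(),round(a["conf"],2)) for a in l[:3]])
    if r["scene"] and r["top"]: print("   ",np.round(tri([ray(fs[c],r[c][0]["location"]) for c in fs]),4))
print(sensors.get_obs())
E
```

```text
pics
scene [[0.796, -0.453, 0.402, 0.954], [0.605, 0.604, -0.518, -0.571], [-0.008, 0.656, 0.755, 0.971], [0.0, 0.0, 0.0, 1.0]]
top [[0.023, 0.998, -0.05, 0.428], [-1.0, 0.024, 0.013, 0.008], [0.014, 0.05, 0.999, 1.607], [0.0, 0.0, 0.0, 1.0]]
tray_handle scene []
tray_handle top [([243.7, 186.5], 0.8), ([120.0, 182.8], 0.46)]
bolt_grip scene [([340.2, 214.0], 0.49)]
bolt_grip top [([257.7, 151.3], 0.77), ([199.6, 127.4], 0.41)]
    [0.678  0.034  0.2056]
gate_edge scene [([342.9, 206.5], 0.69)]
gate_edge top [([228.1, 153.4], 0.57)]
    [0.6654 0.107  0.162 ]
bolt_nose scene [([337.1, 215.2], 0.77)]
bolt_nose top [([261.4, 147.5], 0.79)]
    [0.6818 0.0212 0.2162]
keeper_lip scene [([356.6, 246.8], 0.94), ([301.7, 264.7], 0.19)]
keeper_lip top [([240.2, 141.8], 0.93)]
    [0.7292 0.0864 0.0445]
jar_ledge scene [([300.4, 268.8], 0.8), ([311.2, 229.5], 0.43)]
jar_ledge top [([302.8, 166.2], 0.5)]
    [ 0.655  -0.0973  0.0877]
jar_roof scene [([386.7, 195.9], 0.74), ([339.2, 214.1], 0.54)]
jar_roof top [([199.9, 128.0], 0.86)]
    [0.7409 0.1916 0.1799]
dish scene [([346.7, 262.0], 0.72
[... 906 characters left out ...]
joints': array([-1.15649308,  0.41740087, -0.01027193,  1.61359067,  0.00472624,
        1.11069346, -0.05299394]), 'joint_velocities': array([-8.48340794e-04,  9.47139070e-05,  5.59055297e-04, -1.51894585e-04,
        6.93281369e-06, -5.44602801e-04,  6.61982205e-04]), 'effort': array([-3.73461398e-04, -8.51004696e+01,  6.37561921e-01, -4.26281798e+01,
       -4.88144020e-02,  1.36248150e-02,  5.90680042e-05]), 'tool_pos': array([0.27512931, 0.5611707 , 0.20542861]), 'orientation': array([ 0.68884282,  0.1597329 ,  0.68880212, -0.15978928]), 'force': array([ 0.45299773, -0.00972979,  0.52806085]), 'torque': array([ 0.03870582, -0.0275592 ,  0.01456955]), 'gripper_width': 0.0937672220415099}
```

```bash
python3 - <<'E'
import cv2,numpy as np
a=cv2.imread("pics/scene0.png")[140:330,240:450]; b=cv2.imread("pics/top0.png")[90:220,150:340]
a=cv2.resize(a,None,fx=3.1,fy=3.1,interpolation=2);cv2.imwrite("pics/a.png",a)
cv2.imwrite("pics/b.png",cv2.resize(b,None,fx=4.2,fy=4.2,interpolation=2))
E
```

```text
(no output)
```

View pics/a.png

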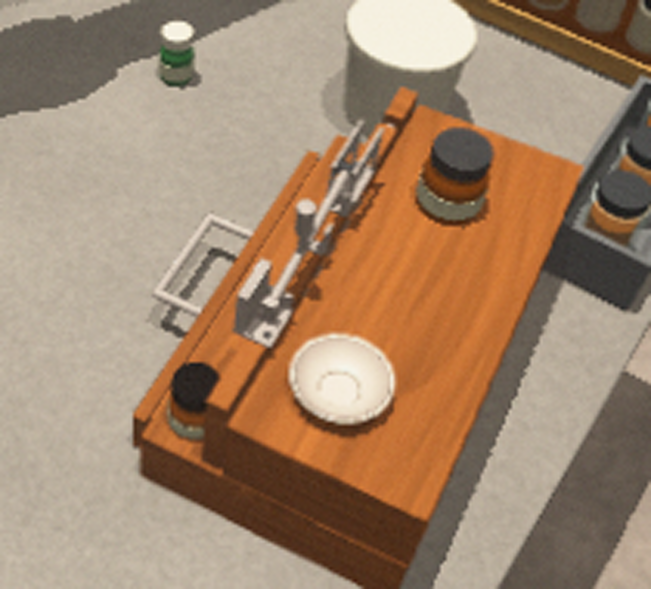

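View pics/b.png

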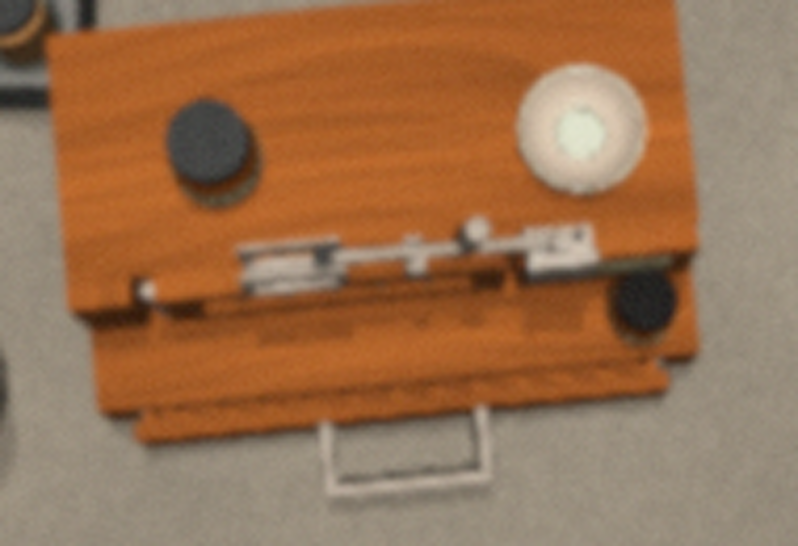

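```bash
cat >> h.py <<'E'
def S(p): return [240+p[0]/3.1,140+p[1]/3.1]
def Tp(p): return [150+p[0]/4.2,90+p[1]/4.2]
def w(L,P):
    c,s=np.cos(L[2]),np.sin(L[2]); P=np.atleast_2d(P); return np.c_[L[0]+c*P[:,0]-s*P[:,1],L[1]+s*P[:,0]+c*P[:,1],P[:,2]]
E
python3 - <<'E'
from h import *
from scipy.optimize import least_squares
s=grab_frame("scene");t=grab_frame("top")
pts=[(t,Tp((101,412)),(-.115,.21,.07)),(t,Tp((697,355)),(-.115,-.21,.07)),(t,Tp((45,38)),(.13,.21,.15)),
(s,S((580,165)),(.13,.21,.15)),(s,S((425,520)),(.13,-.21,.15)),(s,S((142,460)),(-.115,-.21,.07))]
res=lambda L:np.concatenate([proj(f,w(L,p))[0]-u for f,u,p in pts])
o=least_squares(res,[.74,.05,.1],loss='soft_l1'); L=o.x; print(L,np.round(res(L).reshape(-1,2),1))
a=tri([ray(s,S((212,217))),ray(t,Tp((330,492)))]);b=tri([ray(s,S((158,293))),ray(t,Tp((488,478)))])
g=tri([ray(s,S((307,206))),ray(t,Tp((477,232)))])
print("handle",a,b,np.linalg.norm(a-b),"bolt top",g)
Rl=R.from_euler('z',L[2]).as_matrix()
for n,p in dict(a=a,b=b,g=g).items(): print(n,"locker",Rl.T@(p-[L[0],L[1],0]))
for px in((330,492),(488,478)): print(atz(ray(t,Tp(px)),.05))
print(atz(ray(t,Tp((477,232))),.255),atz(ray(s,S((307,206))),.255))
E
```

```text
[0.72495262 0.08122547 0.1314162 ] [[-0.3  0.1]
 [ 1.4 -1.6]
 [ 0.3 -0.3]
 [ 0.1 -0.3]
 [ 0.3 -0.1]
 [-0.8 -7.7]]
handle [0.53527241 0.11613396 0.04697641] [0.54784486 0.00599002 0.04541129] 0.11087020555263706 bolt top [0.68278173 0.01665484 0.25431592]
a locker [-0.18347031  0.05946285  0.04697641]
b locker [-0.18543933 -0.05137882  0.04541129]
g locker [-0.05026848 -0.05848786  0.25431592]
[0.53354125 0.11474937 0.05      ]
[0.54599682 0.00477602 0.05      ]
[0.68096969 0.01552468 0.255     ] [0.68454799 0.01747293 0.255     ]
```

```bash
cat >> h.py <<'E'
L=np.array([.725,.0812,.1314])
def plan(P,nrows,z=None,yaw=L[2]):
    o=sensors.get_obs(); r=R.from_quat(np.roll(o["orientation"],-1)); M=r.as_matrix(); p=o["tool_pos"]
    print("t",round(o["time"],2),"tcp",np.round(p,4),"axes x,y,z",np.round(M.T,3).tolist(),"w",round(o["gripper_width"],4),"F",np.round(o["force"],1))
    X=np.array([0,0,-1.]);Y=np.array([np.cos(yaw),np.sin(yaw),0]); 
    if M[:,1]@Y<0: Y=-Y
    N=np.c_[X,Y,np.cross(X,Y)]; rv=(r.inv()*R.from_matrix(N)).as_rotvec()
    P=np.array(P); cur=r
    for i in range(nrows):
        print(np.round(np.r_[cur.inv().apply(P-p)/nrows*1000,np.degrees(rv)/nrows],1).tolist()); cur=cur*R.from_rotvec(rv/nrows)
E
python3 - <<'E'
from h import *
b=w(L,(-.184,.004,.15))[0]; print(b); plan(b,10)
E
```

```text
[0.5420621  0.06105743 0.15      ]
t 1.6 tcp [0.2751 0.5612 0.2054] axes x,y,z [[0.0, -0.0, -1.0], [0.44, 0.898, -0.0], [0.898, -0.44, 0.0]] w 0.0939 F [-0.9 -0.  -0.1]
[5.5, -33.2, 46.0, 5.6, 0.0, 0.0]
[5.5, -28.5, 49.0, 5.6, 0.0, 0.0]
[5.5, -23.5, 51.6, 5.6, 0.0, 0.0]
[5.5, -18.4, 53.6, 5.6, 0.0, 0.0]
[5.5, -13.0, 55.2, 5.6, 0.0, 0.0]
[5.5, -7.5, 56.2, 5.6, 0.0, 0.0]
[5.5, -2.0, 56.7, 5.6, 0.0, 0.0]
[5.5, 3.6, 56.6, 5.6, 0.0, 0.0]
[5.5, 9.2, 55.9, 5.6, 0.0, 0.0]
[5.5, 14.6, 54.8, 5.6, 0.0, 0.0]
```

Call:
play_rows:
  increments:
    - [0,-33.2,46,5.6,0,0,60]
    - [0,-28.5,49,5.6,0,0,60]
    - [5,-23.5,51.6,5.6,0,0,60]
    - [5,-18.4,53.6,5.6,0,0,60]
    - [5,-13,55.2,5.6,0,0,60]

```text
time: 2.22
tool_pos: [0.4095, 0.3096, 0.1906]
orientation: [0.629, 0.323, 0.629, -0.322]
force: [1.3, 0.8, -0.2]
gripper_width: 0.0601
```

Call:
play_rows:
  increments:
    - [5,-7.5,56.2,5.6,0,0,60]
    - [5,-2,56.7,5.6,0,0,60]
    - [5,3.6,56.6,5.6,0,0,60]
    - [10,9.2,55.9,5.6,0,0,60]
    - [10,14.6,54.8,5.6,0,0,60]

```text
time: 2.85
tool_pos: [0.5442, 0.0602, 0.1555]
orientation: [0.533, 0.465, 0.532, -0.465]
force: [0.8, 0.3, -0.2]
gripper_width: 0.0604
```

```bash
python3 - <<'E'
from h import *
b=w(L,(-.184,.004,.035))[0]; plan(b,4)
E
```

```text
t 2.85 tcp [0.5442 0.0602 0.1555] axes x,y,z [[0.001, 0.0, -1.0], [0.991, 0.134, 0.001], [0.134, -0.991, -0.0]] w 0.0604 F [ 0.8  0.3 -0.2]
[30.1, -0.5, -0.3, 0.0, -0.0, -0.0]
[30.1, -0.5, -0.3, 0.0, -0.0, -0.0]
[30.1, -0.5, -0.3, 0.0, -0.0, -0.0]
[30.1, -0.5, -0.3, 0.0, -0.0, -0.0]
```

Call:
play_rows:
  increments:
    - [30,-0.5,0,0,0,0,48]
    - [30,-0.5,0,0,0,0,48]
    - [30,-0.5,0,0,0,0,48]
    - [30,-0.5,0,0,0,0,48]
    - [0,0,0,0,0,0,48]
  force: 25

```text
time: 3.48
tool_pos: [0.5403, 0.0611, 0.0341]
orientation: [0.533, 0.463, 0.534, -0.465]
force: [0.0, -1.0, -0.4]
gripper_width: 0.0481
```

Call:
play_rows:
  increments:
    - [0,0,0,0,0,0,2]
    - [0,0,0,0,0,0,2]
    - [0,0,0,0,0,0,2]
    - [0,0,0,0,0,0,2]
    - [0,0,0,0,0,0,2]
  force: 25

```text
time: 4.1
tool_pos: [0.5418, 0.0615, 0.0359]
orientation: [0.533, 0.465, 0.533, -0.464]
force: [0.1, -0.7, 6.0]
gripper_width: 0.0093
```

Call:
play_rows:
  increments:
    - [0,-10,0,0,0,0,2]
    - [0,-14,0,0,0,0,2]
    - [0,-14,0,0,0,0,2]
    - [0,-14,0,0,0,0,2]
    - [0,0,0,0,0,0,2]

```text
time: 4.72
tool_pos: [0.4888, 0.0548, 0.0358]
orientation: [0.533, 0.464, 0.534, -0.464]
force: [-2.4, 4.6, 7.4]
gripper_width: 0.0094
```

Call:
play_rows:
  increments:
    - [0,-5,0,0,0,0,2]
    - [0,-2,0,0,0,0,2]
    - [0,-2,0,0,0,0,2]
    - [0,0,0,0,0,0,2]

```text
time: 5.22
tool_pos: [0.4837, 0.0542, 0.036]
orientation: [0.535, 0.466, 0.532, -0.463]
force: [19.9, 8.1, -15.1]
gripper_width: 0.009
```

Call:
play_rows:
  increments:
    - [0,0,0,0,0,0,40]
    - [0,3,0,0,0,0,40]
    - [0,0,0,0,0,0,40]
    - [-40,0,0,0,0,0,40]
    - [-60,0,0,0,0,0,40]

```text
time: 5.85
tool_pos: [0.4827, 0.053, 0.1356]
orientation: [0.533, 0.463, 0.534, -0.466]
force: [0.2, 0.7, 0.3]
gripper_width: 0.0399
```

Call:
play_rows:
  increments:
    - [-60,0,0,0,0,0,60]
    - [-60,0,0,0,0,0,60]
    - [-50,0,0,0,0,0,60]
    - [0,0,0,0,0,0,60]

```text
time: 6.35
tool_pos: [0.4851, 0.0535, 0.3087]
orientation: [0.534, 0.466, 0.532, -0.463]
force: [-0.1, 0.3, -0.6]
gripper_width: 0.06
```

```bash
python3 - <<'E'
from h import *
s=grab_frame("scene");t=grab_frame("top")
save(s,"s1.png");save(t,"t1.png")
a=cv2.resize(s["img"][150:270,270:390],None,fx=5,fy=5,interpolation=2); b=cv2.resize(t["img"][130:230,180:310],None,fx=5,fy=5,interpolation=2)[:600]
im=np.zeros((600,1250,3),np.uint8); im[:600,:600]=a; im[:500,600:]=b
cv2.imwrite("pics/c.png",cv2.resize(im,None,fx=.64,fy=.64,interpolation=3)[:,:,::-1])
plan(w(L,(-.05,-.0563,.30))[0],3)
for n in("bolt_grip","tray_handle"):
  for f in(s,t): print(n,[(np.round(a["location"],1).tolist(),round(a["conf"],2)) for a in nets.find_in(n,f)[:2]])
for u in(0.018,.07,.08):
  print(u,proj(t,w(L,(-.115-u-.05,0.004,.05))),proj(s,w(L,(-.115-u-.05,0.004,.05))))
E
```

```text
t 6.45 tcp [0.4837 0.0534 0.3052] axes x,y,z [[-0.0, 0.0, -1.0], [0.991, 0.137, -0.0], [0.137, -0.991, -0.0]] w 0.0599 F [-0.5 -0.1 -1. ]
[1.7, 64.2, 20.5, 0.1, -0.0, 0.0]
[1.7, 64.2, 20.4, 0.1, -0.0, 0.0]
[1.7, 64.3, 20.3, 0.1, -0.0, 0.0]
bolt_grip [([336.3, 215.7], 0.7), ([387.3, 195.3], 0.51)]
bolt_grip [([258.6, 150.0], 0.46)]
tray_handle [([301.0, 231.3], 0.95)]
tray_handle [([280.6, 195.2], 0.71)]
0.018 [[246.92414277 204.34446596]] [[299.73868879 221.40660014]]
0.07 [[248.79676898 221.97092105]] [[284.90479008 215.04066   ]]
0.08 [[249.15839227 225.36728508]] [[282.09918565 213.83650606]]
```

View pics/c.png

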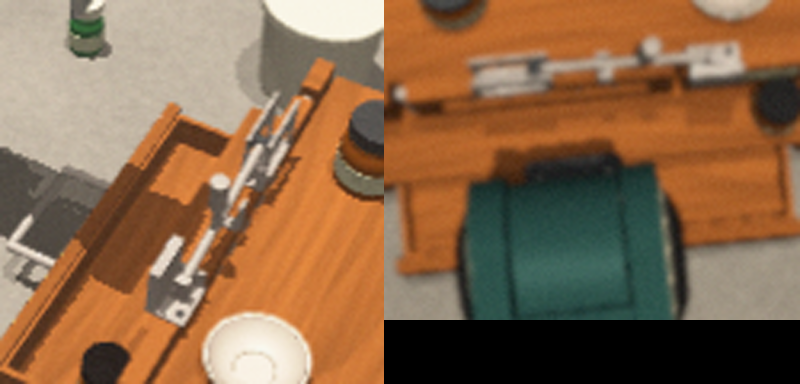

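Call:
play_rows:
  increments:
    - [0,60,15,0,0,0,60]
    - [0,60,15,0,0,0,60]
    - [0,60,15,0,0,0,60]
    - [0,12.5,16,0,0,0,60]
    - [0,0,0,0,0,0,60]

```text
time: 7.28
tool_pos: [0.6834, 0.0178, 0.3034]
orientation: [0.532, 0.464, 0.533, -0.466]
force: [0.9, -0.9, 0.1]
gripper_width: 0.0597
```

```bash
python3 - <<'E'
from h import *
plan(w(L,(-.05,-.0563,.218))[0],1)
s=grab_frame("scene")
cv2.imwrite("pics/d.png",cv2.resize(s["img"][130:260,260:400],None,fx=5,fy=5,interpolation=2)[:600,:,::-1])
E
```

```text
t 7.28 tcp [0.6834 0.0178 0.3034] axes x,y,z [[-0.003, -0.002, -1.0], [0.991, 0.135, -0.003], [0.135, -0.991, 0.001]] w 0.0597 F [ 0.9 -0.9  0.1]
[85.4, -0.2, -1.2, 0.2, 0.1, 0.2]
```

View pics/d.png

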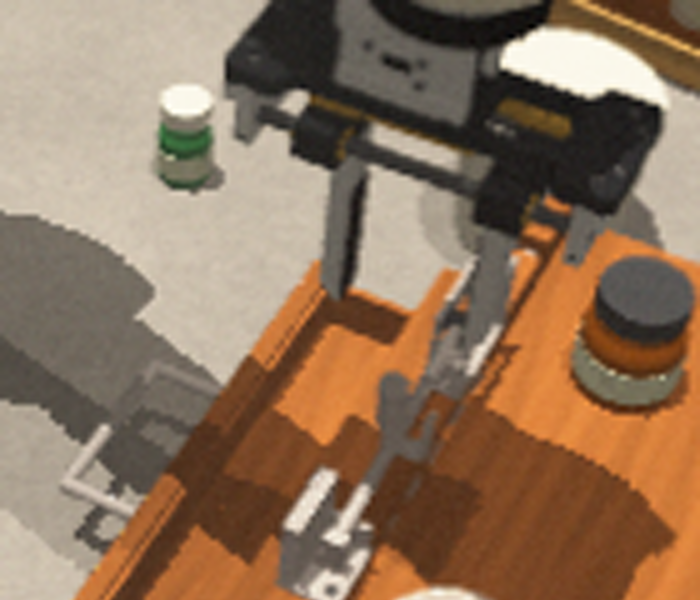

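Call:
play_rows:
  increments:
    - [30,0,0,0,0,0,60]
    - [30,0,0,0,0,0,60]
    - [20,0,-1,0,0,0,60]
    - [4,0,0,0,0,0,60]
    - [0,0,0,0,0,0,50]

```text
time: 7.95
tool_pos: [0.6831, 0.0206, 0.2223]
orientation: [0.533, 0.465, 0.533, -0.464]
force: [0.3, 0.5, 0.5]
gripper_width: 0.0533
```

```bash
python3 - <<'E'
from h import *
plan(w(L,(-.05,-.0563,.218))[0],1)
s=grab_frame("scene")
cv2.imwrite("pics/e.png",cv2.resize(s["img"][170:260,280:390],None,fx=6.5,fy=6.5,interpolation=2)[:600,:,::-1])
E
```

```text
t 7.95 tcp [0.6831 0.0206 0.2223] axes x,y,z [[0.001, -0.0, -1.0], [0.991, 0.137, 0.001], [0.137, -0.991, 0.0]] w 0.0533 F [0.3 0.5 0.5]
[4.3, -0.5, 1.7, 0.4, 0.0, -0.0]
```

View pics/e.png

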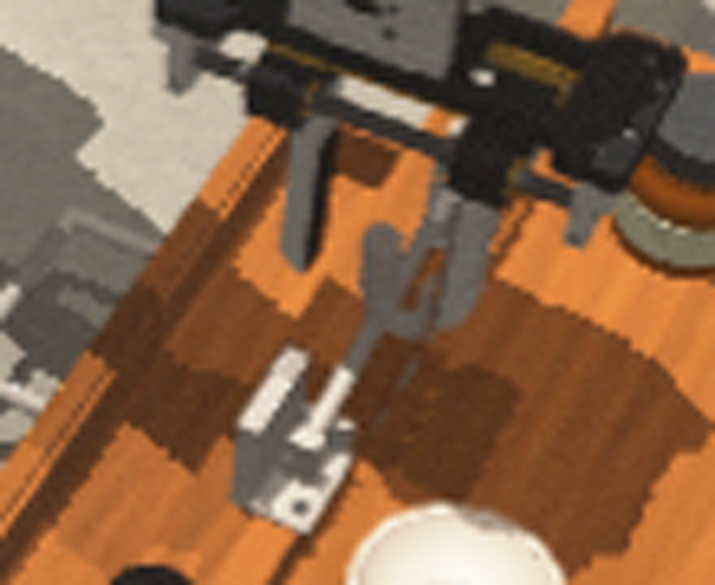

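Call:
play_rows:
  increments:
    - [3,0,1.5,0,0,0,30]
    - [0,0,0,0,0,0,10]
    - [0,0,0,0,0,0,10]
    - [0,0,0,0,0,0,10]
    - [0,0,0,0,0,0,10]
  force: 35

```text
time: 8.62
tool_pos: [0.6833, 0.0189, 0.2186]
orientation: [0.533, 0.465, 0.533, -0.464]
force: [0.5, -0.5, -0.1]
gripper_width: 0.0152
```

```bash
python3 - <<'E'
from h import *
plan(w(L,(-.05,-.0563,.218))[0],1)
E
```

```text
t 8.62 tcp [0.6833 0.0189 0.2186] axes x,y,z [[0.0, -0.0, -1.0], [0.991, 0.137, 0.0], [0.137, -0.991, 0.0]] w 0.0152 F [ 0.5 -0.5 -0.1]
[0.6, -0.5, 0.0, 0.4, 0.0, -0.0]
```

Call:
play_rows:
  increments:
    - [-3.7,0,-0.4,0,-2.3,0,10]
    - [-3.7,0,-0.4,0,-2.3,0,10]
    - [-3.7,0,-0.4,0,-2.3,0,10]
    - [-3.7,0,-0.4,0,-2.3,0,10]
    - [0,0,0,0,0,0,10]

```text
time: 9.25
tool_pos: [0.6828, 0.0231, 0.2332]
orientation: [0.575, 0.425, 0.489, -0.5]
force: [1.3, 1.2, -1.0]
gripper_width: 0.0152
```

```bash
python3 - <<'E'
from h import *
plan(w(L,(-.05,-.0563,.218))[0],1)
s=grab_frame("scene")
cv2.imwrite("pics/f.png",cv2.resize(s["img"][170:260,280:390],None,fx=6.5,fy=6.5,interpolation=2)[:600,:,::-1])
E
```

```text
t 9.25 tcp [0.6828 0.0231 0.2332] axes x,y,z [[0.022, -0.159, -0.987], [0.99, 0.139, 0.0], [0.138, -0.977, 0.16]] w 0.0152 F [ 1.3  1.2 -1. ]
[15.6, -0.6, 1.7, 0.5, 9.2, -0.0]
```

View pics/f.png

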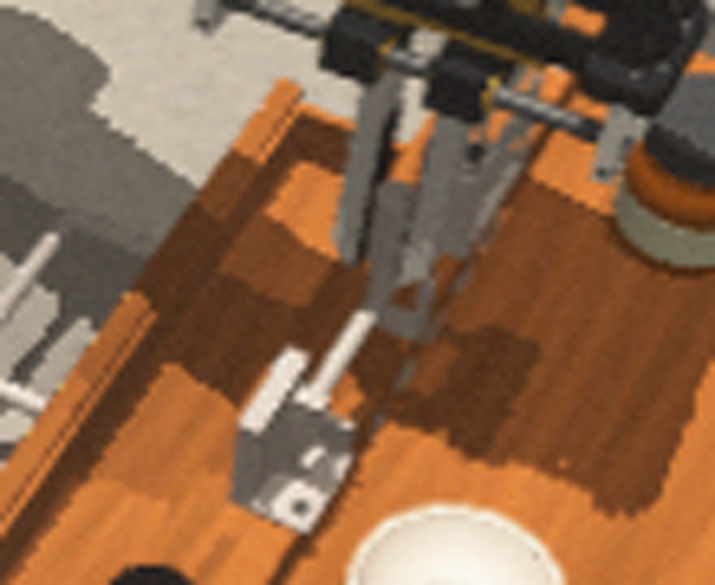

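Call:
play_rows:
  increments:
    - [-1.3,0,-7.9,0,0,0,10]
    - [-1.3,0,-7.9,0,0,0,10]
    - [-1.3,0,-7.9,0,0,0,10]
    - [-1.3,0,-7.9,0,0,0,10]
    - [0,0,0,0,0,0,10]

```text
time: 9.93
tool_pos: [0.6783, 0.0544, 0.2331]
orientation: [0.574, 0.426, 0.489, -0.5]
force: [1.4, 1.6, -1.4]
gripper_width: 0.0158
```

Call:
play_rows:
  increments:
    - [-0.5,0,-3,0,0,0,10]
    - [-0.3,0,-2,0,0,0,10]
    - [0,0,0,0,0,0,10]

```text
time: 10.3
tool_pos: [0.6777, 0.0582, 0.2332]
orientation: [0.574, 0.426, 0.489, -0.5]
force: [1.5, -0.2, -1.0]
gripper_width: 0.0151
```

```bash
python3 - <<'E'
from h import *
plan(w(L,(-.05,-.0563,.218))[0],1)
s=grab_frame("scene")
cv2.imwrite("pics/g.png",cv2.resize(s["img"][170:260,280:390],None,fx=6.5,fy=6.5,interpolation=2)[:600,:,::-1])
E
```

```text
t 10.3 tcp [0.6777 0.0582 0.2332] axes x,y,z [[0.022, -0.158, -0.987], [0.991, 0.137, 0.0], [0.135, -0.978, 0.16]] w 0.0151 F [ 1.5 -0.2 -1. ]
[21.4, -0.4, 36.8, 0.4, 9.2, -0.0]
```

View pics/g.png

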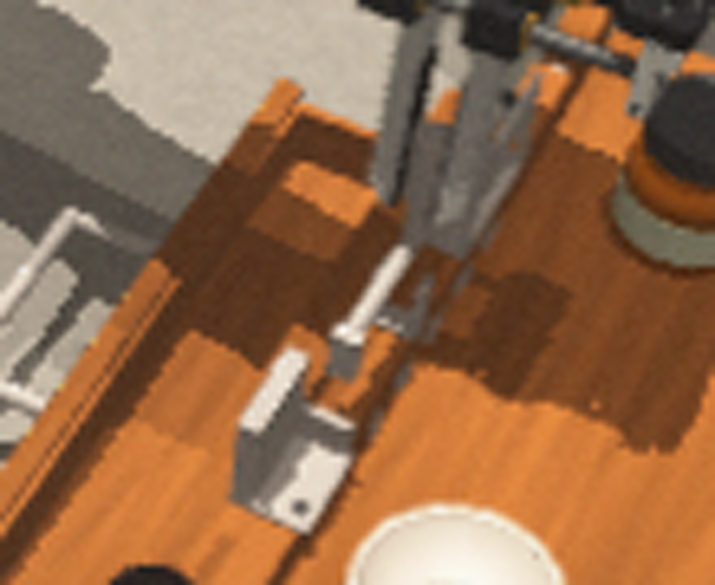

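Call:
play_rows:
  increments:
    - [-0.3,0,-2,0,0,0,10]
    - [-0.3,0,-2,0,0,0,10]
    - [0,0,0,0,0,0,10]

```text
time: 10.72
tool_pos: [0.6774, 0.0603, 0.2337]
orientation: [0.575, 0.426, 0.488, -0.501]
force: [2.0, -8.3, 1.8]
gripper_width: 0.0157
```

Call:
play_rows:
  increments:
    - [0.2,0,1.5,0,0,0,10]
    - [0,-9.1,-0.3,3.04,0,-0.49,10]
    - [0,-9.1,-0.3,3.04,0,-0.49,10]
    - [0,-9.1,-0.3,3.04,0,-0.49,10]
    - [0,-9.1,-0.3,3.04,0,-0.49,10]

```text
time: 11.35
tool_pos: [0.6409, 0.0597, 0.2331]
orientation: [-0.517, -0.476, -0.44, 0.559]
force: [2.8, -1.1, -0.4]
gripper_width: 0.015
```

```bash
cat >> h.py <<'E'
def gate():
    o=sensors.get_obs(); M=R.from_quat(np.roll(o["orientation"],-1)).as_matrix(); g=o["tool_pos"]-.019*M[:,0]
    d=R.from_euler('z',-L[2]).apply(g-[L[0],L[1],0])-[-.05,.155,0]
    print("t",o["time"],"grip-hinge locker",d,"r",np.hypot(*d[:2]),"angle",np.arctan2(-d[0],-d[1]),"yaw",np.arctan2(M[1,1],M[0,1])-L[2],"F",o["force"],"w",o["gripper_width"])
E
python3 -c "
from h import *
gate()"
```

```text
t 11.35 grip-hinge locker [-0.03555764 -0.16232577  0.25190479] r 0.16617461445908718 angle 0.21564505236842893 yaw -0.210569540206207 F [ 2.80001428 -1.06057083 -0.441051  ] w 0.015000815185810793
```

Tracks well (0.21 rad, spring force 2.8 N). Continue to 0.43.

Call:
play_rows:
  increments:
    - [0,-9.1,-0.3,3.04,0,-0.49,10]
    - [0,-9.1,-0.3,3.04,0,-0.49,10]
    - [0,-9.1,-0.3,3.04,0,-0.49,10]
    - [0,-9.1,-0.3,3.04,0,-0.49,10]
    - [0,0,0,0,0,0,10]

```text
time: 11.98
tool_pos: [0.6054, 0.0671, 0.233]
orientation: [-0.455, -0.52, -0.387, 0.611]
force: [6.3, -0.7, -1.9]
gripper_width: 0.0155
```

```bash
python3 - <<'E'
from h import *
gate()
s=grab_frame("scene");t=grab_frame("top")
for th in(0,.38,.43,.48):
    p=w(L,(-.05-.235*np.sin(th),.155-.235*np.cos(th),.156))
    print(th,proj(s,p),proj(t,p))
a=cv2.resize(s["img"][130:310,250:430],None,fx=3,fy=3,interpolation=2)
p=proj(s,w(L,(-.05-.235*np.sin(.43),.155-.235*np.cos(.43),.156)))[0]
cv2.circle(a,(int((p[0]-250)*3),int((p[1]-130)*3)),3,(0,255,0),1)
b=t["img"][90:240,160:320]; b=cv2.resize(b,None,fx=1.7,fy=1.7)
im=np.zeros((540,540+b.shape[1],3),np.uint8); im[:,:540]=a; im[:b.shape[0],540:]=b; im=im[:,:800]
cv2.imwrite("pics/i.png",im[:,:,::-1])
for f in(s,t): print([(np.round(a["location"],1).tolist(),round(a["conf"],2)) for a in nets.find_in("gate_edge",f)[:2]])
E
```

```text
t 11.975 grip-hinge locker [-0.06921158 -0.1505871   0.2517435 ] r 0.16573085794972028 angle 0.4308181317417719 yaw -0.42296388864590284 F [ 6.31936124 -0.71102376 -1.92944893] w 0.015459679067802904
0 [[330.95649977 236.71756357]] [[270.99095413 150.30526479]]
0.38 [[304.38232001 219.84960079]] [[268.33255693 182.2493145 ]]
0.43 [[301.648507   217.21372479]] [[267.07475362 186.32807092]]
0.48 [[299.11486448 214.51174861]] [[265.61209728 190.34380477]]
[([329.1, 200.8], 0.76)]
[([251.9, 183.1], 0.62)]
```

View pics/i.png

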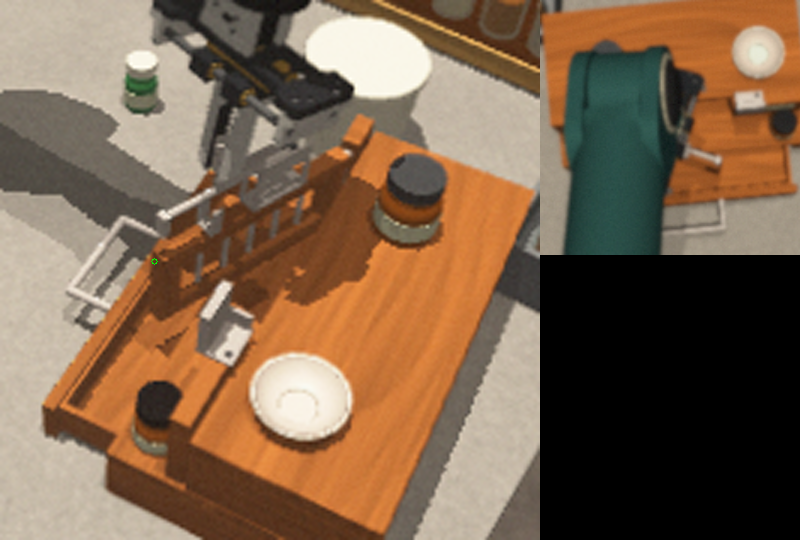

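Call:
play_rows:
  increments:
    - [0,0,0,0,0,0,10]
    - [0,0,0,0,0,0,10]
    - [0,0,0,0,0,0,10]
    - [0,0,0,0,0,0,10]

```text
time: 12.68
tool_pos: [0.6053, 0.0666, 0.2328]
orientation: [-0.454, -0.52, -0.387, 0.611]
force: [4.4, -0.4, 0.6]
gripper_width: 0.0156
```

```bash
python3 -c "
from h import *
gate(); print(job_done())"
```

```text
t 12.675 grip-hinge locker [-0.06930749 -0.150994    0.25158933] r 0.16614065679151088 angle 0.430319877002569 yaw -0.4237404392166363 F [ 4.39537061 -0.37117434  0.58093004] w 0.015555161401213867
the job is handed in; nothing more can be done
None
```

The job is handed in at about 12.7 s. The tray is out to its stop, the bolt is drawn right back, and the gripper still holds the gate by its bolt at about 0.43 rad.

- **Tray:** I pulled it by its bow handle until it stopped with about 20 N. In the last picture the handle bar lies within about 1 px of where it would be at 0.08 m out.
- **Bolt:** I raised it about 0.16 rad and drew it back to its end stop, which met the pull with about 8 N. A picture taken just short of that stop showed the nose clear of the keeper. I then backed off about 1.5 mm to take the load off the stop.
- **Gate:** The arm pose gives an angle of 0.430 rad, with the measured grip radius steady at 166 mm. The push against the spring was steady at 4 to 6 N. In the picture the gate's edge agrees only to a few pixels, roughly 0.40 to 0.43 rad.
- **Other items:** I did not touch the jars, dish, bucket or spatula. The jars on the ledge and roof, the dish, the bucket and the vial look unmoved; the tall jar and spatula were outside the later views.

One check disagreed. The trained network's "gate_edge" points lay well off the edge seen in the picture, so I went by the arm pose and my own view of the image.

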